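# Find the loose peg of the plate rack

### The job

One of the four pegs of the wooden plate rack has come loose in its hole, though all four look alike. Tip each peg gently to and fro until you feel which one rocks in its hole, without bending or tugging hard at the firm ones; then draw the loose peg straight up out of the rack and lower it, foot first, into the mug so that it can be glued later. Leave the firm pegs, the mug and the things around where they stand.

Things in the scene. Friction and masses are not known exactly. Their poses are not given: they have to be found in the camera images.
- rack: plate rack: pale beech block 100 x 285 x 40 mm, fixed to the worktop; origin at the centre of its underside, y along the row of pegs, x across it, z up. Four holes, 33 mm deep, 65 mm apart, hold one upright brown peg each. Exactly one peg is loose (loose_peg), a different one from run to run; the other three are glued (firm_peg). They look alike, and which is which is not told: it must be felt
- socket0 (a point): centre of the first peg's hole (rack y = +97.5 mm), on the block's top, 40 mm above the worktop. Each peg: a post 14 mm thick whose top stands 110 mm above the block's top; at its foot a collar 22 mm wide, 4 mm high lies on the block and hides the hole; below that a tenon 12 mm thick reaches 28 mm into the hole. 138 mm long in all, 30 to 55 g
- socket1 (a point): the same for the second peg (rack y = +32.5 mm). The loose peg stands upright by its own weight in a hole 4 mm too wide; pushed high up with under 2 N it rocks over 0.1 rad (about 10 mm at 85 mm above the block) each way, then falls back upright; it lifts out freely
- socket2 (a point): the same for the third peg (rack y = -32.5 mm). A glued peg, pushed 85 mm above the block, gives only about 0.2 mm per N and springs back; it is strained when bent more than 0.045 rad (about 3.8 mm or 20 N there) or tugged up by more than 5 mm (15 N)
- socket3 (a point): the same for the fourth peg (rack y = -97.5 mm)
- mug: white mug with dark dots that stands on the worktop (not those on the mug tree), loose, 275 g, 82 mm wide, 91 mm high, handle towards its own -y; origin under its middle counting the handle: the cup's axis lies 17 mm from it towards the mug's own +y
- mug_floor (a point): centre of the mug's inner floor, on the cup's axis, 7 mm above the worktop; the cavity is about 54 mm wide and open at the top 84 mm above this point
- pepper_mill: turned wooden pepper mill, 58 mm wide, 170 mm high, loose; origin at the centre of its foot; bystander
- salt_mill: small clear salt mill with grey cap, 44 mm wide, 90 mm high, loose; origin at the centre of its foot; bystander
- tin: low food tin, 75 mm wide, 58 mm high, loose; origin at the centre of its foot; bystander
Mind the look-alikes: they are no part of the job. What is shaped like the mug but blue is not meant.

How it is judged:
By the outcome, as a careful person would: the job done as asked, in the order asked, and still so for the second after the job is handed in, with the robot touching nothing.
It also fails if it takes over 69 s, if anything falls off the work surface, if the arm or the gripper's body presses on something with over 40 N, if the wrist force passes 120 N, or if a joint passes its speed limit or range.

### The arm

A 7-joint arm with a two-finger parallel gripper is mounted at the origin on a cart in front of the work surface, level with it; the furniture and walls round the work are solid. World frame = base frame: x ahead of the robot, y to its left, z up, the work surface at z = 0. Lengths are in mm, angles in rad, forces in N, time in s.
With the tool pointing down it reaches from about 400 to 875 mm from the base axis. Payload 4.4 kg.
Tool frame: the origin (TCP) lies at the very end of the fingers, on their centre line; the grasp point (between the pads) lies 19 mm behind it; z points along the fingers, y is the line along which they close (so a half turn about z gives the same grasp; the last joint's range is limited). The gripper opens to 85 mm and grips with 20 to 120 N. Pads are 22 mm wide; open, the fingers measure 114 mm over their backs; the gripper's body (76 mm by 85 mm) begins 54 mm behind the grasp point. The pads swing forward as they close: fully open they stand 13 mm farther back than shut.
Start: joints at [-0.066, 0.628, 0.038, 1.517, -0.027, 0.996, -0.02], TCP at [650.014, 0.027, 231.313] pointing down, gripper open.
Joint ranges: [-3.06, 3.06], [-0.37, 2.12], [-1.25, 1.32], [0.18, 2.47], [-1.1, 4.24], [0.23, 1.98], [-2.94, 2.94]. Speed limits (rad/s): [2.57, 2.57, 3.14, 3.14, 3.14, 3.14, 3.14].

### API

Orientations are given as [roll, pitch, yaw] about the fixed x, y, z axes, in that order (R = Rz(yaw) Ry(pitch) Rx(roll)).
In Python, from cell import ctrl gives the robot as it stands.
- The arm moves only by the tool jog_arm, never from a script. Its argument "plan" is a list of rows, each an object of numbers: "tx", "ty", "tz": the shift along the tool's x, y, z as a fraction of full scale; "wx", "wy", "wz": the turn, a rotation vector about the tool's x, y, z as a fraction of full scale; "claw": the closure, from 0 (fully open) to 1 (shut). In form: [{"tx": .., "ty": .., "tz": .., "wx": .., "wy": .., "wz": .., "claw": ..}, ...]. A call has 1 to 12 rows; each row is the pose to reach, as a shift and turn from the pose commanded when the call began, along the tool's axes at that moment; what a row does not reach only later rows make up. Full scale, the value 1, is 300 mm for a shift and 90 degrees for a turn. A row lasts 1/10 s, in which the tool goes at most 50 mm and 8.59 degrees, less where a joint would pass 70% of its speed; a pose out of reach is approached as far as the arm can. A call with a number of a shift or a turn outside -1 to 1 is refused whole. A call with a gripper value outside its range is refused whole. The fingers move at their own pace and stop on an object; the grip force is fixed at half the most. Time passes only in rows, so rows that repeat a pose let the fingers close. It gives the time, the measured TCP pose, the force, the opening and the grip force at its end, in the units of the state.
- ctrl.read_state(): the state, without advancing time (a new reading comes with each control period).
- ctrl.get_image(name): name is "scene" or "side" or "wrist"; returns a dict with "img" (400x640x3 uint8, red, green, blue), "depth" (400x640 float32, mm along the optical axis (not along the pixel's ray), 0 where there is no reading), "fx", "fy", "cx", "cy" (pixels), "position" and "orientation" of the camera in the world; the wrist camera has in their place "hand_eye" (4x4, takes a point from camera to tool coordinates, whose origin is the TCP and whose axes are the flange's). Camera axes: x right, y down, z forward; pixel columns grow to the right and rows downward; lengths in mm; the calibration is good to about 2 mm. A picture is of the moment at which its call begins: read the wrist's pose just before it.
- ctrl.finish_job(): hands the job in; it is judged then, once.
Trained networks look in a picture, given as the dict that the camera call returned (one of the last four; its "shot" number tells which), for a name from the list of things; names that differ only in an ending like _2 or _b are one class to them, and where a whole thing is asked for, a point or a joint stands for the part that bears it (a point fixed in the world has none). Each returns a list of dicts, best first, with "score" (0 to 1); they miss things now and then, are a little off and sometimes report something else, mostly with a low value. They report only what shows in the picture. A call takes as long as a camera call. They do not tell look-alikes from the thing itself.
- ctrl.trace(picture, thing): "pixels" (400x640 bool, what is visible of it) and "extent" ([centre column, centre row, width, height] in pixels, round what is visible of it).
The state is a dict: "clock": time; "qpos": joint angles; "qd": joint speeds; "tau": joint torques, N m; "eef_pos": TCP position; "tool_rot": TCP orientation; "force": force on the tool from outside, world axes, zero at the start; "torque": the same for the moment, N m; "width": finger opening in mm; "gripper_force": force on a finger pad.
Only numpy, scipy, OpenCV 4.12 (cv2) and the standard library are available. Lean on these libraries where they do the work, as an engineer would, in place of code of your own. Each camera call takes 0.05 s, during which the arm holds its last target. There are 200 camera calls.

## Working session

There is one attempt and no reset: what is moved stays moved. The work goes in short steps, Python scripts to look and compute and a tool call to move; the robot and the scene stay as the last step left them, time stands still between calls to the robot, and variables do not carry over. Pictures are saved under pics/ and viewed, at most 10 in all, crops included, and the job is handed in when it is done.

Besides the shell and the picture viewer there is one more tool, called after "Emit:" in YAML: its name, and indented under it one key for each argument. jog_arm: Moves the arm, as the interface text tells. Shift numbers are shares of 300 mm and turn numbers shares of 90 degrees, none past 1 either way. Its arguments: {"type":"object","properties":{"plan":{"type":"array"}},"required":["plan"]}

```bash
mkdir -p pics; ls; cat > h.py <<'E'
import numpy as np,cv2
from scipy.spatial.transform import Rotation as R
from cell import ctrl
def pose(o):
    o=np.array(o,float)
    if o.shape==(3,3): return o
    return R.from_euler('xyz',o).as_matrix() if o.size==3 else R.from_quat(o).as_matrix()
def cam(p,s=None):
    if 'hand_eye' in p:
        T=np.eye(4);T[:3,:3]=pose(s['tool_rot']);T[:3,3]=s['eef_pos'];return T@np.array(p['hand_eye'])
    T=np.eye(4);T[:3,:3]=pose(p['orientation']);T[:3,3]=p['position'];return T
def cloud(p,s=None):
    T=cam(p,s);d=p['depth'];v,u=np.mgrid[:400,:640]
    c=np.stack([(u-p['cx'])*d/p['fx'],(v-p['cy'])*d/p['fy'],d],-1)
    P=c@T[:3,:3].T+T[:3,3];P[d<=0]=np.nan;return P
def save(p,n): cv2.imwrite('pics/'+n,p['img'][:,:,::-1])
E
python3 - <<'E'
from h import *
s=ctrl.read_state();print({k:np.round(v,3) for k,v in s.items()})
im=[]
for n in('scene','side'):
    p=ctrl.get_image(n);im.append(p['img']);print(n,p['position'],p['orientation'],p['fx'])
    P=cloud(p)
    for t in('rack','mug','loose_peg','firm_peg','pepper_mill','salt_mill','tin'):
        for r in ctrl.trace(p,t)[:4]:
            q=P[r['pixels']];q=q[~np.isnan(q[:,0])]
            if len(q): print(t,round(r['score'],2),np.round(r['extent']),np.round(np.percentile(q,[3,50,97],axis=0)).tolist())
cv2.imwrite('pics/a.png',cv2.resize(np.vstack(im),None,fx=.75,fy=.75)[:,:,::-1])
E
```

```text
pics
{'clock': np.float64(0.0), 'qpos': array([-0.066,  0.629,  0.038,  1.518, -0.027,  0.996, -0.02 ]), 'qd': array([-0.   , -0.002, -0.001,  0.001,  0.   , -0.001, -0.   ]), 'tau': array([-1.0000e-03, -5.6341e+01,  1.2260e+00, -1.9345e+01,  1.1000e-02,
        1.1000e-02, -0.0000e+00]), 'eef_pos': array([6.49336e+02, 1.50000e-02, 2.30361e+02]), 'tool_rot': array([-3.14 , -0.   ,  1.571]), 'force': array([-0.398, -0.072, -0.256]), 'torque': array([-0.011, -0.001, -0.002]), 'gripper_force': np.float64(0.0), 'width': np.float64(85.356)}
scene [-196.55416044 -764.95051655  404.01187924] [-1.98162614  0.00221569 -0.92808089] 404.05773600232374
rack 0.69 [311. 183.  96.  52.] [[519.0, -288.0, 4.0], [566.0, -219.0, 40.0], [639.0, -10.0, 42.0]]
mug 0.85 [243. 218.  45.  58.] [[226.0, -256.0, 5.0], [274.0, -237.0, 62.0], [329.0, -178.0, 90.0]]
mug 0.59 [297. 200.  39.  48.] [[388.0, -306.0, 7.0], [400.0, -264.0, 63.0], [466.0, -211.0, 90.0]]Traceback (most recent call last):
  File "<stdin>", line 8, in <module>
ValueError: it knows: mug, mug_floor, pepper_mill, rack, salt_mill, socket, tin
```

```bash
python3 - <<'E'
from h import *
im=[]
for n in('scene','side'):
    p=ctrl.get_image(n);im.append(p['img']);print(n,p['position'],p['orientation'],p['fx'])
    P=cloud(p);np.savez(n,P=P,img=p['img'])
    for t in('rack','mug','mug_floor','socket','pepper_mill','salt_mill','tin'):
        for r in ctrl.trace(p,t)[:4]:
            q=P[r['pixels']];q=q[~np.isnan(q[:,0])]
            if len(q): print(t,round(r['score'],2),np.round(r['extent']),np.round(np.percentile(q,[3,50,97],axis=0)).tolist())
cv2.imwrite('pics/a.png',cv2.resize(np.vstack(im),None,fx=.75,fy=.75)[:,:,::-1])
E
```

```text
scene [-196.55416044 -764.95051655  404.01187924] [-1.98162614  0.00221569 -0.92808089] 404.05773600232374
rack 0.7 [311. 184.  94.  47.] [[519.0, -289.0, 2.0], [567.0, -215.0, 40.0], [641.0, -9.0, 42.0]]
mug 0.98 [244. 219.  46.  58.] [[226.0, -256.0, 7.0], [273.0, -238.0, 62.0], [328.0, -179.0, 90.0]]
mug 0.93 [299. 200.  38.  48.] [[389.0, -306.0, 7.0], [400.0, -264.0, 63.0], [466.0, -212.0, 90.0]]
mug 0.86 [474. 210.  59.  56.] [[552.0, -614.0, 9.0], [572.0, -579.0, 64.0], [642.0, -536.0, 93.0]]
mug_floor 0.87 [301. 199.  35.  50.] [[389.0, -306.0, 6.0], [400.0, -263.0, 62.0], [466.0, -211.0, 90.0]]
mug_floor 0.72 [472. 211.  59.  57.] [[552.0, -614.0, 9.0], [572.0, -579.0, 63.0], [642.0, -535.0, 93.0]]
mug_floor 0.62 [243. 218.  42.  56.] [[226.0, -256.0, 8.0], [274.0, -237.0, 63.0], [329.0, -179.0, 91.0]]
socket 0.74 [310. 183.  98.  50.] [[519.0, -289.0, 3.0], [567.0, -216.0, 40.0], [639.0, -10.0, 42.0]]
socket 0.3 [407. 191.  34.  37.] [[614.0, -429.0, 3.0], [628.0, -402.0, 41.0], [684.0, -363.0, 59.0]]
pepper_mill 0.74 [365. 198.  32.  87.] [[434.0, -422.0, 6.0], [443.0, -40
[... 981 characters left out ...]
4.  43.] [[388.0, -306.0, 12.0], [423.0, -276.0, 62.0], [460.0, -209.0, 90.0]]
mug_floor 0.71 [243. 192.  48.  48.] [[236.0, -256.0, 9.0], [287.0, -238.0, 58.0], [325.0, -177.0, 89.0]]
mug_floor 0.56 [414. 293.  60.  61.] [[555.0, -615.0, 4.0], [598.0, -570.0, 54.0], [639.0, -532.0, 92.0]]
socket 0.67 [367. 170.  45.  80.] [[523.0, -291.0, 0.0], [577.0, -198.0, 39.0], [646.0, -14.0, 43.0]]
pepper_mill 0.83 [333. 226.  22.  63.] [[433.0, -422.0, 6.0], [455.0, -414.0, 81.0], [479.0, -395.0, 158.0]]
tin 0.74 [416. 231.  38.  38.] [[613.0, -430.0, 0.0], [645.0, -409.0, 52.0], [683.0, -359.0, 57.0]]
tin 0.53 [367. 175.  48.  82.] [[524.0, -290.0, 5.0], [577.0, -198.0, 39.0], [647.0, -16.0, 43.0]]
```

View pics/a.png

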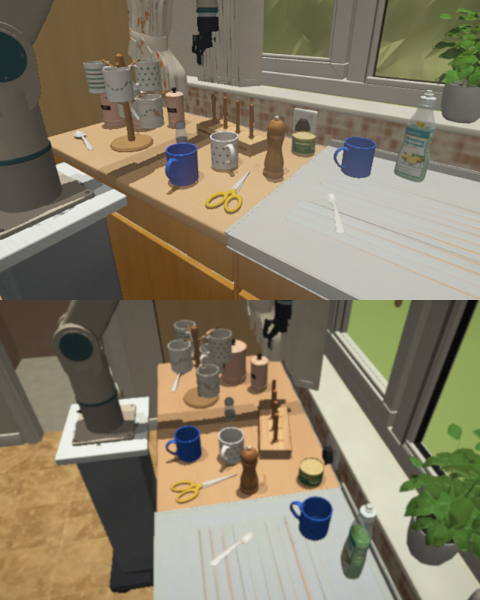

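```bash
python3 - <<'E'
from h import *
from scipy.cluster.hierarchy import fcluster,linkage
from scipy.optimize import least_squares
for n in('scene','side'):
    P=np.load(n+'.npz')['P'].reshape(-1,3);P=P[~np.isnan(P[:,0])]
    b=P[(P[:,0]>480)&(P[:,0]<680)&(P[:,1]>-320)&(P[:,1]<30)]
    t=b[(b[:,2]>35)&(b[:,2]<45)];print(n,len(t),cv2.minAreaRect(t[:,:2].astype(np.float32)),np.percentile(t,[0.5,99.5],axis=0).round())
    g=b[(b[:,2]>60)&(b[:,2]<152)&(b[:,0]<640)];c=fcluster(linkage(g),15,'distance')
    for k in set(c):
        q=g[c==k]
        if len(q)>15:print(' peg',len(q),q.mean(0).round(1),q.min(0).round(),q.max(0).round())
    m=P[(P[:,0]>380)&(P[:,0]<480)&(P[:,1]>-312)&(P[:,1]<-200)];
    q=m[(m[:,2]>50)&(m[:,2]<96)]
    r=m[(m[:,2]>84)&(m[:,2]<96)]
    f=lambda x:np.hypot(*(r[:,:2]-x[:2]).T)-39
    print(' mug',len(r),least_squares(f,[425,-245],loss='soft_l1').x.round(1),q.min(0).round(),q.max(0).round())
    h=q[np.argsort(np.hypot(*(q[:,:2]-[425,-250]).T))[-25:]];print(h.mean(0).round())
E
```

```text
scene 1244 ((592.63916015625, -145.81692504882812), (288.7734680175781, 103.83647155761719), 79.32910919189453) [[ 519. -289.   35.]
 [ 660.   -4.   45.]]
 peg 169 [607.  -52.7 107.2] [601. -59.  60.] [617. -43. 151.]
 peg 181 [ 595.1 -116.4  106.1] [ 589. -122.   62.] [ 606. -108.  151.]
 peg 174 [ 582.4 -180.6  106.9] [ 577. -187.   60.] [ 590. -173.  151.]
 peg 213 [ 570.9 -244.3  108.3] [ 564. -250.   61.] [ 578. -236.  151.]
 mug 257 [ 428. -248.] [ 386. -311.   50.] [ 469. -208.   92.]
[ 390. -309.   58.]
side 2243 ((589.8479614257812, -145.00743103027344), (292.2735290527344, 100.16532135009766), 79.60281372070312) [[ 521. -291.   35.]
 [ 658.   -2.   44.]]
 peg 182 [ 571.  -245.4  108.9] [ 565. -251.   60.] [ 579. -236.  152.]
 peg 119 [ 581.8 -180.5  119.2] [ 577. -186.   61.] [ 590. -172.  151.]
 peg 110 [ 593.6 -116.5  120.4] [ 588. -125.   60.] [ 603. -107.  151.]
 peg 94 [605.4 -52.7 122.4] [600. -61.  61.] [615. -45. 151.]
 mug 207 [ 426.1 -248.1] [ 385. -311.   50.] [ 467. -206.   93.]
[ 389. -308.   60.]
```

```bash
python3 - <<'E'
from h import *
P=np.vstack([np.load(n+'.npz')['P'].reshape(-1,3) for n in('scene','side')]);P=P[~np.isnan(P[:,0])]
P=P[(P[:,0]>340)&(P[:,0]<760)&(P[:,1]>-400)&(P[:,1]<200)&(P[:,2]>45)]
ix=((P[:,0]-340)//30).astype(int);iy=((P[:,1]+400)//30).astype(int)
g=np.zeros((20,14),int);np.maximum.at(g,(iy,ix),P[:,2].astype(int))
print('x',[340+30*i for i in range(14)])
for i in range(20)[::-1]:print(-400+30*i,g[i])
E
```

```text
x [340, 370, 400, 430, 460, 490, 520, 550, 580, 610, 640, 670, 700, 730]
170 [273 179   0 178 151 156 155   0 458 459 460 222 208 152]
140 [279 182   0 165   0   0   0 131 153 131   0   0 152 152]
110 [297 179 273 274 274   0   0 133 152 132   0   0 152 152]
80 [302 272 281   0 273   0   0 130 128 125   0   0 152 152]
50 [256 257 274 273 273   0   0   0   0   0 457   0 152 152]
20 [179 183 273 273 225   0   0   0   0 452 346   0 152 152]
-10 [175 128 176   0   0   0   0 342 350 454 431 214 152 152]
-40 [175 176 175  89   0   0   0 331 349 453 454 452 151 152]
-70 [  0   0  53  90  86   0   0   0 152 405 453 453 152 152]
-100 [  0   0   0   0   0   0   0   0   0   0 453 426 152 152]
-130 [  0   0   0   0   0   0   0   0 151   0 452 380 152 154]
-160 [  0   0   0   0   0   0   0   0   0   0 454 460 460 153]
-190 [  0   0   0   0   0   0   0 151 151   0   0 427 468 153]
-220 [  0  89  91  92   0   0   0   0   0   0   0   0 152 153]
-250 [  0  92  61  92  91   0   0 152  45   0   0   0 152 153]
-280 [  0  92  91  91  92   0   0 137   0   0   0   0 152 153]
-310 [  0  82  91  92   0   0   0   0   0   0   0   0 153 152]
-340 [  0  63   0   0   0   0   0   0   0   0   0  61 152 152]
-370 [  0   0   0   0   0   0   0   0   0  60  59  83 152 153]
-400 [  0   0   0 171 170   0   0   0   0  59  58  71 153 152]
```

Emit:
jog_arm:
  plan:
    - {"tx": -0.166, "ty": -0.137, "tz": 0, "wz": 0.116, "claw": 0.65}
    - {"tx": -0.166, "ty": -0.137, "tz": 0, "wz": 0.116, "claw": 0.65}
    - {"tx": -0.166, "ty": -0.137, "tz": 0, "wz": 0.116, "claw": 0.65}
    - {"tx": -0.166, "ty": -0.137, "tz": 0, "wz": 0.116, "claw": 0.65}
    - {"tx": -0.166, "ty": -0.137, "tz": 0, "wz": 0.116, "claw": 0.65}

```text
invalid input at $.plan[0]: expected keys tx, ty, tz, wx, wy, wz, claw
```

```bash
python3 - <<'E'
from h import *
from scipy.cluster.hierarchy import fcluster,linkage
s=ctrl.read_state();p=ctrl.get_image('wrist');print(s['eef_pos'],s['tool_rot'],s['width'],s['force'])
P=cloud(p,s).reshape(-1,3);P=P[~np.isnan(P[:,0])]
b=P[(P[:,0]>480)&(P[:,0]<680)&(P[:,1]>-320)&(P[:,1]<30)]
g=b[(b[:,2]>143)&(b[:,2]<156)];c=fcluster(linkage(g[::max(1,len(g)//3000)]),15,'distance');g=g[::max(1,len(g)//3000)]
for k in set(c):
    q=g[c==k]; print(len(q),q.mean(0).round(1),q.min(0).round(),q.max(0).round())
save(p,'w1.png')
E
```

```text
[6.49996727e+02 1.64447099e-02 2.31319174e+02] [-3.14159059e+00 -3.89142239e-05  1.57075851e+00] 84.8563051550543 [ 0.58074151 -0.69374886  0.04628061]
247 [608.2 -46.8 148.2] [601. -54. 143.] [615. -41. 151.]
224 [ 596.4 -110.3  148. ] [ 590. -119.  143.] [ 603. -105.  151.]
```

View pics/w1.png

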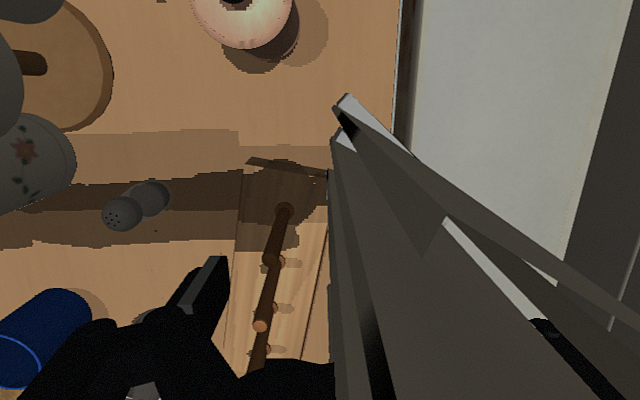

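Emit:
jog_arm:
  plan:
    - {"tx": -0.163, "ty": -0.138, "tz": 0, "wx": 0, "wy": 0, "wz": 0.116, "claw": 0.62}
    - {"tx": -0.163, "ty": -0.138, "tz": 0.1, "wx": 0, "wy": 0, "wz": 0.116, "claw": 0.62}
    - {"tx": -0.163, "ty": -0.138, "tz": 0.1, "wx": 0, "wy": 0, "wz": 0.116, "claw": 0.62}
    - {"tx": -0.163, "ty": -0.138, "tz": 0.1, "wx": 0, "wy": 0, "wz": 0.116, "claw": 0.62}
    - {"tx": -0.163, "ty": -0.138, "tz": 0.1, "wx": 0, "wy": 0, "wz": 0.116, "claw": 0.62}
    - {"tx": -0.163, "ty": -0.138, "tz": 0.1, "wx": 0, "wy": 0, "wz": 0.116, "claw": 0.62}

```text
clock: 1.6
eef_pos: [610.0, -47.4, 202.3]
tool_rot: [3.139, -0.001, 1.391]
force: [-0.3, -0.4, 0.1]
width: 32.3
gripper_force: 0.0
```

```bash
cat > tops.py <<'E'
from h import *
import sys
from scipy.cluster.hierarchy import fcluster,linkage
s=ctrl.read_state();p=ctrl.get_image('wrist');print(s['clock'],s['eef_pos'],s['tool_rot'],s['width'],s['force'])
P=cloud(p,s).reshape(-1,3);P=P[~np.isnan(P[:,0])]
b=P[(P[:,0]>540)&(P[:,0]<640)&(P[:,1]>-280)&(P[:,1]<-20)]
g=b[(b[:,2]>148)&(b[:,2]<153)];g=g[::max(1,len(g)//3000)];c=fcluster(linkage(g),12,'distance')
for k in set(c):
    q=g[c==k]; print(len(q),q.mean(0).round(1),q.min(0).round(),q.max(0).round())
save(p,sys.argv[1])
E
python3 tops.py w2.png
```

```text
1.6 [610.04091211 -47.38671443 202.25100495] [ 3.13948039e+00 -1.20603895e-03  1.39103390e+00] 32.27609434382347 [-0.26928736 -0.39689892  0.14854685]
208 [ 596.  -111.5  149.3] [ 590. -118.  148.] [ 602. -105.  151.]
260 [607.9 -47.8 149.2] [602. -54. 148.] [614. -42. 151.]
```

View pics/w2.png

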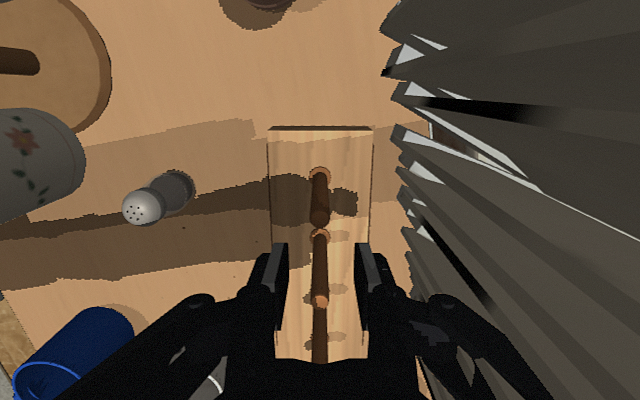

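Emit:
jog_arm:
  plan:
    - {"tx": 0, "ty": -0.005, "tz": 0.1, "wx": 0, "wy": 0, "wz": 0, "claw": 0.62}
    - {"tx": 0, "ty": -0.005, "tz": 0.2, "wx": 0, "wy": 0, "wz": 0, "claw": 0.62}
    - {"tx": 0, "ty": -0.005, "tz": 0.27, "wx": 0, "wy": 0, "wz": 0, "claw": 0.62}
    - {"tx": 0, "ty": -0.005, "tz": 0.27, "wx": 0, "wy": 0, "wz": 0, "claw": 0.62}
    - {"tx": 0, "ty": 0.01, "tz": 0.27, "wx": 0, "wy": 0, "wz": 0, "claw": 0.62}
    - {"tx": 0, "ty": 0.02, "tz": 0.27, "wx": 0, "wy": 0, "wz": 0, "claw": 0.62}
    - {"tx": 0, "ty": 0.027, "tz": 0.27, "wx": 0, "wy": 0, "wz": 0, "claw": 0.62}
    - {"tx": 0, "ty": 0.027, "tz": 0.27, "wx": 0, "wy": 0, "wz": 0, "claw": 0.62}
    - {"tx": 0, "ty": 0.027, "tz": 0.27, "wx": 0, "wy": 0, "wz": 0, "claw": 0.62}

```text
clock: 2.55
eef_pos: [616.9, -50.4, 120.9]
tool_rot: [3.141, -0.0, 1.388]
force: [0.3, 0.7, 0.6]
width: 32.1
gripper_force: 0.0
```

Emit:
jog_arm:
  plan:
    - {"tx": 0, "ty": 0.004, "tz": 0, "wx": 0, "wy": 0, "wz": 0, "claw": 0.62}
    - {"tx": 0, "ty": 0.007, "tz": 0, "wx": 0, "wy": 0, "wz": 0, "claw": 0.62}
    - {"tx": 0, "ty": 0.007, "tz": 0, "wx": 0, "wy": 0, "wz": 0, "claw": 0.62}
    - {"tx": 0, "ty": 0.007, "tz": 0, "wx": 0, "wy": 0, "wz": 0, "claw": 0.62}

```text
clock: 2.95
eef_pos: [618.4, -50.7, 120.3]
tool_rot: [-3.141, -0.0, 1.389]
force: [-0.1, -0.3, 0.9]
width: 32.5
gripper_force: 0.4
```

Emit:
jog_arm:
  plan:
    - {"tx": 0, "ty": 0.004, "tz": 0, "wx": 0, "wy": 0, "wz": 0, "claw": 0.62}
    - {"tx": 0, "ty": 0.007, "tz": 0, "wx": 0, "wy": 0, "wz": 0, "claw": 0.62}
    - {"tx": 0, "ty": 0.007, "tz": 0, "wx": 0, "wy": 0, "wz": 0, "claw": 0.62}
    - {"tx": 0, "ty": 0.007, "tz": 0, "wx": 0, "wy": 0, "wz": 0, "claw": 0.62}

```text
clock: 3.35
eef_pos: [619.8, -50.9, 120.2]
tool_rot: [-3.14, 0.0, 1.389]
force: [-4.2, -0.5, 3.5]
width: 32.7
gripper_force: 2.3
```

Emit:
jog_arm:
  plan:
    - {"tx": 0, "ty": 0.003, "tz": 0, "wx": 0, "wy": 0, "wz": 0, "claw": 0.62}
    - {"tx": 0, "ty": 0.003, "tz": 0, "wx": 0, "wy": 0, "wz": 0, "claw": 0.62}
    - {"tx": 0, "ty": 0.003, "tz": 0, "wx": 0, "wy": 0, "wz": 0, "claw": 0.62}

```text
clock: 3.65
eef_pos: [620.3, -51.0, 120.2]
tool_rot: [-3.139, 0.0, 1.389]
force: [-5.7, 0.5, 4.6]
width: 32.8
gripper_force: 3.0
```

Emit:
jog_arm:
  plan:
    - {"tx": 0, "ty": -0.03, "tz": 0, "wx": 0, "wy": 0, "wz": 0, "claw": 0.62}
    - {"tx": 0, "ty": -0.06, "tz": 0, "wx": 0, "wy": 0, "wz": 0, "claw": 0.62}
    - {"tx": 0, "ty": -0.067, "tz": 0, "wx": 0, "wy": 0, "wz": 0, "claw": 0.62}
    - {"tx": 0, "ty": -0.074, "tz": 0, "wx": 0, "wy": 0, "wz": 0, "claw": 0.62}
    - {"tx": 0, "ty": -0.074, "tz": 0, "wx": 0, "wy": 0, "wz": 0, "claw": 0.62}
    - {"tx": 0, "ty": -0.074, "tz": 0, "wx": 0, "wy": 0, "wz": 0, "claw": 0.62}

```text
clock: 4.25
eef_pos: [600.2, -47.3, 120.4]
tool_rot: [3.141, -0.0, 1.388]
force: [0.4, -0.2, 0.4]
width: 32.3
gripper_force: 0.0
```

Emit:
jog_arm:
  plan:
    - {"tx": 0, "ty": -0.005, "tz": 0, "wx": 0, "wy": 0, "wz": 0, "claw": 0.62}
    - {"tx": 0, "ty": -0.01, "tz": 0, "wx": 0, "wy": 0, "wz": 0, "claw": 0.62}
    - {"tx": 0, "ty": -0.01, "tz": 0, "wx": 0, "wy": 0, "wz": 0, "claw": 0.62}
    - {"tx": 0, "ty": -0.01, "tz": 0, "wx": 0, "wy": 0, "wz": 0, "claw": 0.62}

```text
clock: 4.65
eef_pos: [598.1, -47.0, 120.6]
tool_rot: [3.139, -0.0, 1.388]
force: [4.3, -1.1, -1.6]
width: 32.4
gripper_force: 2.1
```

Emit:
jog_arm:
  plan:
    - {"tx": 0, "ty": 0.038, "tz": 0, "wx": 0, "wy": 0, "wz": 0, "claw": 0.62}
    - {"tx": 0, "ty": 0.038, "tz": -0.15, "wx": 0, "wy": 0, "wz": 0, "claw": 0.62}
    - {"tx": 0, "ty": 0.038, "tz": -0.15, "wx": 0, "wy": 0, "wz": 0, "claw": 0.62}
    - {"tx": -0.11, "ty": 0.038, "tz": -0.15, "wx": 0, "wy": 0, "wz": 0, "claw": 0.62}
    - {"tx": -0.217, "ty": 0.038, "tz": -0.15, "wx": 0, "wy": 0, "wz": 0, "claw": 0.62}
    - {"tx": -0.217, "ty": 0.038, "tz": -0.15, "wx": 0, "wy": 0, "wz": 0, "claw": 0.62}
    - {"tx": -0.217, "ty": 0.038, "tz": 0, "wx": 0, "wy": 0, "wz": 0, "claw": 0.62}
    - {"tx": -0.217, "ty": 0.038, "tz": 0, "wx": 0, "wy": 0, "wz": 0, "claw": 0.62}
    - {"tx": -0.217, "ty": 0.065, "tz": 0, "wx": 0, "wy": 0, "wz": 0, "claw": 0.62}
    - {"tx": -0.217, "ty": 0.079, "tz": 0, "wx": 0, "wy": 0, "wz": 0, "claw": 0.62}
    - {"tx": -0.217, "ty": 0.079, "tz": 0, "wx": 0, "wy": 0, "wz": 0, "claw": 0.62}
    - {"tx": -0.217, "ty": 0.079, "tz": 0, "wx": 0, "wy": 0, "wz": 0, "claw": 0.62}

```text
clock: 5.85
eef_pos: [609.1, -114.9, 121.5]
tool_rot: [3.14, -0.0, 1.389]
force: [-0.6, -0.4, -0.1]
width: 32.6
gripper_force: 0.0
```

Emit:
jog_arm:
  plan:
    - {"tx": 0, "ty": 0.005, "tz": 0, "wx": 0, "wy": 0, "wz": 0, "claw": 0.62}
    - {"tx": 0, "ty": 0.01, "tz": 0, "wx": 0, "wy": 0, "wz": 0, "claw": 0.62}
    - {"tx": 0, "ty": 0.01, "tz": 0, "wx": 0, "wy": 0, "wz": 0, "claw": 0.62}

```text
clock: 6.15
eef_pos: [611.5, -115.6, 120.5]
tool_rot: [3.141, -0.0, 1.389]
force: [-1.1, 0.2, 0.3]
width: 32.2
gripper_force: 0.0
```

```bash
python3 - <<'E'
from h import *
p=ctrl.get_image('wrist');save(p,'w3.png');q=ctrl.get_image('scene');cv2.imwrite('pics/s3.png',cv2.resize(q['img'][110:230,230:390],None,fx=4,fy=4)[:,:,::-1])
s=ctrl.read_state();print(s['force'],s['eef_pos'])
E
```

```text
[ 0.47334167 -0.0080286  -0.41707659] [ 611.21659288 -115.57051177  120.34788189]
```

View pics/s3.png

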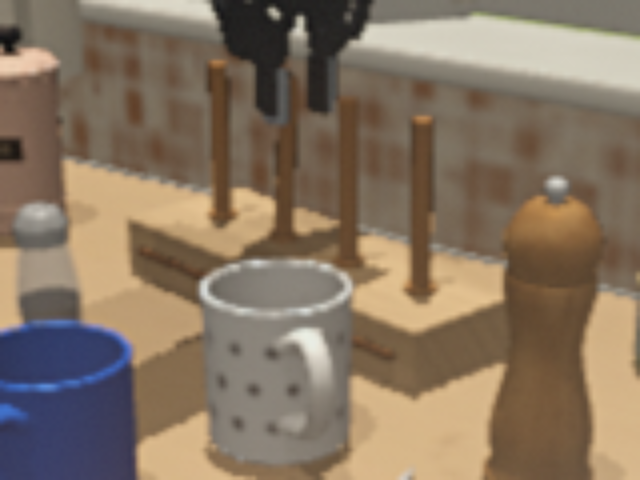

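Emit:
jog_arm:
  plan:
    - {"tx": 0, "ty": -0.04, "tz": 0, "wx": 0, "wy": 0, "wz": 0, "claw": 0.62}
    - {"tx": 0, "ty": -0.075, "tz": 0, "wx": 0, "wy": 0, "wz": 0, "claw": 0.62}
    - {"tx": 0, "ty": -0.085, "tz": 0, "wx": 0, "wy": 0, "wz": 0, "claw": 0.62}
    - {"tx": 0, "ty": -0.098, "tz": 0, "wx": 0, "wy": 0, "wz": 0, "claw": 0.62}
    - {"tx": 0, "ty": -0.098, "tz": 0, "wx": 0, "wy": 0, "wz": 0, "claw": 0.62}
    - {"tx": 0, "ty": -0.098, "tz": 0, "wx": 0, "wy": 0, "wz": 0, "claw": 0.62}

```text
clock: 6.85
eef_pos: [582.8, -110.3, 120.4]
tool_rot: [3.141, 0.0, 1.389]
force: [-0.4, 0.2, -0.6]
width: 32.6
gripper_force: 0.0
```

Emit:
jog_arm:
  plan:
    - {"tx": 0.004, "ty": 0.03, "tz": 0, "wx": 0, "wy": 0, "wz": 0, "claw": 0.62}
    - {"tx": 0.004, "ty": 0.048, "tz": 0, "wx": 0, "wy": 0, "wz": 0, "claw": 0.62}
    - {"tx": 0.004, "ty": 0.048, "tz": 0, "wx": 0, "wy": 0, "wz": 0, "claw": 0.62}
    - {"tx": 0.004, "ty": 0.048, "tz": 0.05, "wx": 0, "wy": 0, "wz": 0, "claw": 0.62}
    - {"tx": 0.004, "ty": 0.048, "tz": 0.05, "wx": 0, "wy": 0, "wz": 0, "claw": 0.62}
    - {"tx": 0.004, "ty": 0.048, "tz": 0.05, "wx": 0, "wy": 0, "wz": 0, "claw": 0.62}
    - {"tx": 0.004, "ty": 0.048, "tz": 0.05, "wx": 0, "wy": 0, "wz": 0, "claw": 1}
    - {"tx": 0.004, "ty": 0.048, "tz": 0.05, "wx": 0, "wy": 0, "wz": 0, "claw": 1}
    - {"tx": 0.004, "ty": 0.048, "tz": 0.05, "wx": 0, "wy": 0, "wz": 0, "claw": 1}
    - {"tx": 0.004, "ty": 0.048, "tz": 0.05, "wx": 0, "wy": 0, "wz": 0, "claw": 1}
    - {"tx": 0.004, "ty": 0.048, "tz": 0.05, "wx": 0, "wy": 0, "wz": 0, "claw": 1}
    - {"tx": 0.004, "ty": 0.048, "tz": 0.05, "wx": 0, "wy": 0, "wz": 0, "claw": 1}

```text
clock: 8.05
eef_pos: [597.2, -111.8, 105.9]
tool_rot: [3.14, -0.0, 1.389]
force: [-0.3, -0.0, 4.9]
width: 12.6
gripper_force: 58.4
```

Emit:
jog_arm:
  plan:
    - {"tx": 0, "ty": 0, "tz": -0.007, "wx": 0, "wy": 0, "wz": 0, "claw": 1}
    - {"tx": 0, "ty": 0, "tz": -0.013, "wx": 0, "wy": 0, "wz": 0, "claw": 1}
    - {"tx": 0, "ty": 0, "tz": -0.013, "wx": 0, "wy": 0, "wz": 0, "claw": 1}

```text
clock: 8.35
eef_pos: [596.5, -111.6, 109.1]
tool_rot: [-3.141, -0.0, 1.389]
force: [0.4, -0.2, 1.3]
width: 12.6
gripper_force: 58.4
```

Emit:
jog_arm:
  plan:
    - {"tx": 0, "ty": 0, "tz": -0.06, "wx": 0, "wy": 0, "wz": 0, "claw": 1}
    - {"tx": 0, "ty": 0, "tz": -0.12, "wx": 0, "wy": 0, "wz": 0, "claw": 1}
    - {"tx": 0, "ty": 0, "tz": -0.18, "wx": 0, "wy": 0, "wz": 0, "claw": 1}
    - {"tx": 0, "ty": 0, "tz": -0.26, "wx": 0, "wy": 0, "wz": 0, "claw": 1}
    - {"tx": 0, "ty": 0, "tz": -0.367, "wx": 0, "wy": 0, "wz": 0, "claw": 1}
    - {"tx": 0, "ty": 0, "tz": -0.367, "wx": 0, "wy": 0, "wz": 0, "claw": 1}
    - {"tx": 0, "ty": 0, "tz": -0.367, "wx": 0, "wy": 0, "wz": 0, "claw": 1}

```text
clock: 9.05
eef_pos: [596.8, -111.7, 219.6]
tool_rot: [3.141, -0.0, 1.388]
force: [-0.0, 2.0, -0.8]
width: 12.6
gripper_force: 58.7
```

```bash
python3 - <<'E'
from h import *
s=ctrl.read_state();print(s['eef_pos'],s['tool_rot'],s['force'],s['width'])
q=ctrl.get_image('scene');cv2.imwrite('pics/s4.png',cv2.resize(q['img'][70:250,230:390],None,fx=3,fy=3)[:,:,::-1])
P=cloud(q).reshape(-1,3);P=P[~np.isnan(P[:,0])]
e=s['eef_pos'];b=P[(np.hypot(P[:,0]-e[0],P[:,1]-e[1])<40)&(P[:,2]>105)&(P[:,2]<e[2]-5)]
for z in range(105,215,15):
    k=b[(b[:,2]>=z)&(b[:,2]<z+15)]
    if len(k):print(z,len(k),k.mean(0).round(1))
Rm=pose(s['tool_rot']);d=np.array([427,-248,e[2]])-e;print('tool',Rm.T@d/300)
E
```

```text
[ 596.79923238 -111.68853504  219.60914787] [ 3.14076358e+00 -9.09226551e-05  1.38849461e+00] [-0.0175407   1.96567745 -0.7552926 ] 12.56548702219138
120 16 [ 595.4 -115.5  130.7]
135 29 [ 595.1 -116.7  142.7]
150 34 [ 594.1 -116.6  157.9]
165 34 [ 594.1 -116.2  172.4]
180 36 [ 594.7 -116.4  187.5]
195 36 [ 595.  -116.5  202.8]
210 10 [ 595.3 -116.7  212.2]
tool [-5.49453891e-01 -4.74243434e-01 -4.43142389e-04]
```

View pics/s4.png

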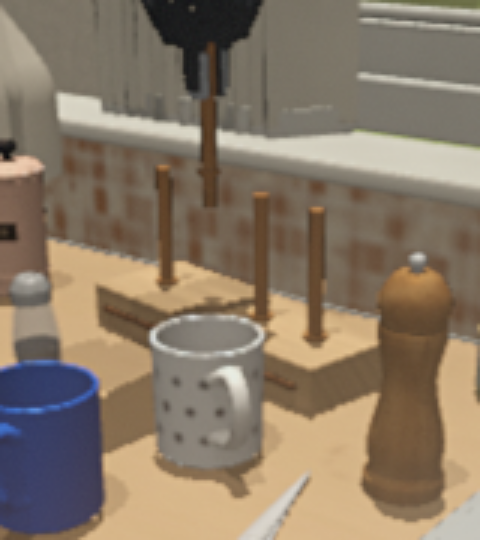

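Emit:
jog_arm:
  plan:
    - {"tx": -0.07, "ty": -0.06, "tz": 0, "wx": 0, "wy": 0, "wz": 0, "claw": 1}
    - {"tx": -0.16, "ty": -0.14, "tz": 0, "wx": 0, "wy": 0, "wz": 0, "claw": 1}
    - {"tx": -0.25, "ty": -0.22, "tz": 0, "wx": 0, "wy": 0, "wz": 0, "claw": 1}
    - {"tx": -0.34, "ty": -0.3, "tz": 0, "wx": 0, "wy": 0, "wz": 0, "claw": 1}
    - {"tx": -0.43, "ty": -0.37, "tz": 0, "wx": 0, "wy": 0, "wz": 0, "claw": 1}
    - {"tx": -0.51, "ty": -0.44, "tz": 0, "wx": 0, "wy": 0, "wz": 0, "claw": 1}
    - {"tx": -0.549, "ty": -0.474, "tz": 0, "wx": 0, "wy": 0, "wz": 0, "claw": 1}
    - {"tx": -0.549, "ty": -0.474, "tz": 0, "wx": 0, "wy": 0, "wz": 0, "claw": 1}
    - {"tx": -0.549, "ty": -0.474, "tz": 0, "wx": 0, "wy": 0, "wz": 0, "claw": 1}
    - {"tx": -0.549, "ty": -0.474, "tz": 0, "wx": 0, "wy": 0, "wz": 0, "claw": 1}

```text
clock: 10.1
eef_pos: [428.5, -246.5, 219.0]
tool_rot: [3.141, -0.001, 1.391]
force: [-0.5, 0.4, -0.1]
width: 12.5
gripper_force: 58.7
```

```bash
python3 - <<'E'
from h import *
from scipy.optimize import least_squares
s=ctrl.read_state();e=s['eef_pos'];print(e,s['tool_rot'],s['force'],s['width'])
im=[]
for n in('wrist','scene','side'):
    p=ctrl.get_image(n);P=cloud(p,s).reshape(-1,3);P=P[~np.isnan(P[:,0])]
    r=P[(abs(P[:,0]-427)<60)&(abs(P[:,1]+248)<62)&(P[:,2]>86)&(P[:,2]<96)]
    r=r[(np.hypot(*(r[:,:2]-[427,-248]).T)>24)&(np.hypot(*(r[:,:2]-[427,-248]).T)<46)]
    f=lambda x:np.hypot(*(r[:,:2]-x[:2]).T)-x[2]
    if len(r)>20:print(n,len(r),least_squares(f,[427,-248,37],loss='soft_l1').x.round(1))
    b=P[(np.hypot(P[:,0]-e[0],P[:,1]-e[1])<25)&(P[:,2]>105)&(P[:,2]<e[2]-5)]
    print('peg',len(b),b.mean(0) if len(b) else 0, b[:,2].min() if len(b) else 0)
    im.append(p['img'][100:300,150:470])
cv2.imwrite('pics/s5.png',cv2.resize(np.vstack(im),None,fx=1,fy=1)[:,:,::-1])
E
```

```text
[ 428.51708139 -246.49313759  219.00181915] [ 3.14120391e+00 -9.29483216e-04  1.39114600e+00] [-0.46557348  0.37460052 -0.0821605 ] 12.51416431365759
wrist 1095 [ 426.6 -245.5   38.4]
peg 1272 [ 428.26446851 -242.12083035  177.72892574] 124.74519271320673
scene 200 [ 428.1 -248.    38.5]
peg 270 [ 426.21065063 -251.35409119  171.42224871] 126.90994852362326
side 165 [ 426.3 -248.3   38.6]
peg 199 [ 426.46543913 -252.48849804  172.18624359] 123.90018476628427
```

View pics/s5.png

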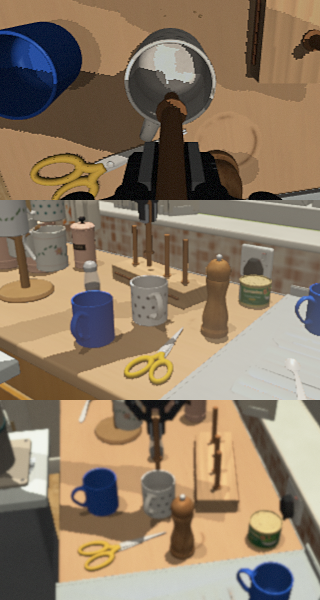

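Emit:
jog_arm:
  plan:
    - {"tx": -0.003, "ty": -0.003, "tz": 0.08, "wx": 0, "wy": 0, "wz": 0, "claw": 1}
    - {"tx": -0.003, "ty": -0.003, "tz": 0.16, "wx": 0, "wy": 0, "wz": 0, "claw": 1}
    - {"tx": -0.003, "ty": -0.003, "tz": 0.24, "wx": 0, "wy": 0, "wz": 0, "claw": 1}
    - {"tx": -0.003, "ty": -0.003, "tz": 0.31, "wx": 0, "wy": 0, "wz": 0, "claw": 1}
    - {"tx": -0.003, "ty": -0.003, "tz": 0.35, "wx": 0, "wy": 0, "wz": 0, "claw": 1}
    - {"tx": -0.003, "ty": -0.003, "tz": 0.373, "wx": 0, "wy": 0, "wz": 0, "claw": 1}
    - {"tx": -0.003, "ty": -0.003, "tz": 0.373, "wx": 0, "wy": 0, "wz": 0, "claw": 1}
    - {"tx": -0.003, "ty": -0.003, "tz": 0.373, "wx": 0, "wy": 0, "wz": 0, "claw": 1}

```text
clock: 11.05
eef_pos: [426.6, -248.8, 108.0]
tool_rot: [3.14, 0.0, 1.389]
force: [0.1, -0.2, -0.4]
width: 12.5
gripper_force: 58.7
```

Emit:
jog_arm:
  plan:
    - {"tx": 0, "ty": 0, "tz": 0.007, "wx": 0, "wy": 0, "wz": 0, "claw": 1}
    - {"tx": 0, "ty": 0, "tz": 0.014, "wx": 0, "wy": 0, "wz": 0, "claw": 1}
    - {"tx": 0, "ty": 0, "tz": 0.014, "wx": 0, "wy": 0, "wz": 0, "claw": 1}
    - {"tx": 0, "ty": 0, "tz": 0.014, "wx": 0, "wy": 0, "wz": 0, "claw": 1}

```text
clock: 11.45
eef_pos: [426.0, -248.6, 103.4]
tool_rot: [3.141, 0.0, 1.389]
force: [0.6, 0.4, -0.2]
width: 12.5
gripper_force: 58.7
```

Emit:
jog_arm:
  plan:
    - {"tx": 0, "ty": 0, "tz": 0.004, "wx": 0, "wy": 0, "wz": 0, "claw": 1}
    - {"tx": 0, "ty": 0, "tz": 0.008, "wx": 0, "wy": 0, "wz": 0, "claw": 1}
    - {"tx": 0, "ty": 0, "tz": 0.008, "wx": 0, "wy": 0, "wz": 0, "claw": 1}
    - {"tx": 0, "ty": 0, "tz": 0.008, "wx": 0, "wy": 0, "wz": 0, "claw": 1}

```text
clock: 11.85
eef_pos: [426.3, -248.7, 101.3]
tool_rot: [3.141, 0.0, 1.389]
force: [-0.9, 0.4, 6.3]
width: 12.2
gripper_force: 59.5
```

Emit:
jog_arm:
  plan:
    - {"tx": 0, "ty": 0, "tz": 0.004, "wx": 0, "wy": 0, "wz": 0, "claw": 0.75}
    - {"tx": 0, "ty": 0, "tz": 0, "wx": 0, "wy": 0, "wz": 0, "claw": 0.6}
    - {"tx": 0, "ty": 0, "tz": 0, "wx": 0, "wy": 0, "wz": 0, "claw": 0.45}
    - {"tx": 0, "ty": 0, "tz": 0, "wx": 0, "wy": 0, "wz": 0, "claw": 0.45}
    - {"tx": 0, "ty": 0, "tz": -0.02, "wx": 0, "wy": 0, "wz": 0, "claw": 0.3}
    - {"tx": 0, "ty": 0, "tz": -0.08, "wx": 0, "wy": 0, "wz": 0, "claw": 0.3}
    - {"tx": 0, "ty": 0, "tz": -0.16, "wx": 0, "wy": 0, "wz": 0, "claw": 0.3}
    - {"tx": 0, "ty": 0, "tz": -0.3, "wx": 0, "wy": 0, "wz": 0, "claw": 0.3}
    - {"tx": 0, "ty": 0, "tz": -0.45, "wx": 0, "wy": 0, "wz": 0, "claw": 0.3}
    - {"tx": 0, "ty": 0, "tz": -0.45, "wx": 0, "wy": 0, "wz": 0, "claw": 0.3}
    - {"tx": 0, "ty": 0, "tz": -0.45, "wx": 0, "wy": 0, "wz": 0, "claw": 0.3}

```text
clock: 12.95
eef_pos: [426.5, -248.8, 237.2]
tool_rot: [3.139, 0.001, 1.389]
force: [0.3, -0.0, -0.2]
width: 59.7
gripper_force: 0.0
```

```bash
python3 - <<'E'
from h import *
s=ctrl.read_state();print(s['clock'],s['eef_pos'],s['force'],s['width'])
a=ctrl.get_image('scene')['img'][70:270,170:430];b=ctrl.get_image('side')['img'][100:300,200:460]
cv2.imwrite('pics/s6.png',cv2.resize(np.hstack([a,b]),None,fx=1.5,fy=1.5)[:,:,::-1])
E
```

```text
12.95 [ 426.45680472 -248.76775472  237.16318475] [ 0.25105301 -0.01693851 -0.15522405] 59.730817699628744
```

View pics/s6.png

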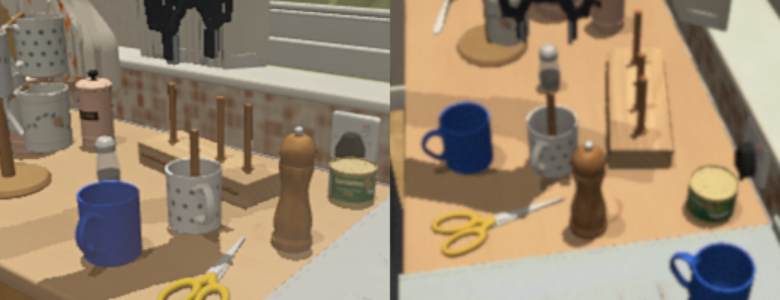

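The peg stands upright in the dotted mug (left crop, columns 190–200, rows 130–200). The other three pegs are still in the rack and the gripper is clear.

```bash
python3 -c "
from cell import ctrl
print(ctrl.finish_job())"
```

```text
the job is handed in; nothing more can be done
None
```

The loose peg was the second one (socket1): it moved freely both ways, so I drew it straight up and it now stands foot first in the dotted mug, job handed in at about 13 s; the first peg felt firm, and I stopped there without tipping the third and fourth.

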